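# Jog a sample jar under the dosing nozzle

## Robot

A 6-joint arm with a two-finger parallel gripper is mounted at the origin on the work surface. World frame = base frame: x ahead of the robot, y to its left, z up, the work surface at z = 0. Lengths are in mm, angles in rad, forces in N, time in s.
With the tool pointing down it reaches from about 300 to 775 mm from the base axis. Payload 14.6 kg.
Tool frame: the origin (TCP) lies midway between the tips of the shut fingers; the grasp point (between the pads) lies 19 mm behind it; z points along the fingers, y is the direction in which the jaws open and shut (so a half turn about z gives the same grasp; the last joint's range is limited). The gripper opens to 94 mm and grips with 3 to 60 N. Pads are 16 mm wide; open, the fingers measure 119 mm over their backs; the gripper's body (75 mm by 177 mm) begins 78 mm behind the grasp point.
Start: joints at [1.138, 0.3, 1.521, -0, 1.321, -0.067], TCP at [196.73, 513.602, 205.446] pointing down, gripper open.
Joint ranges: [-3.03, 3.03], [-0.79, 2.21], [0.23, 2.52], [-1.04, 4.18], [0, 3.07], [-2.55, 2.55]. Speed limits (rad/s): [2.22, 2.22, 2.57, 3.14, 3.14, 3.14].

## Interface

Orientations are given as [roll, pitch, yaw] about the fixed x, y, z axes, in that order (R = Rz(yaw) Ry(pitch) Rx(roll)).
In Python, from cell import manip, camera gives the robot as it stands. The module is installed in compiled form; this text tells all that it offers.
- The arm moves only by the tool jog_arm, never from a script. Its argument "commands" is a list of rows, each a list of 7 numbers: the shift along the world's x, y, z in units of 1 m (1.0 is 1 m), then the turn, a rotation vector about the world's x, y, z in units of 120 degrees (1.0 is 120 degrees), then the opening, from 0 (shut) to 1 (fully open). In form: [[x, y, z, ax, ay, az, grip], ...]. A call has exactly 10 rows; each row is the pose to reach, as a shift and turn from the pose commanded when the call began; what a row does not reach only later rows make up. A row lasts 1/8 s, in which the tool goes at most 62.5 mm and 10.7 degrees, less where a joint would pass 70% of its speed; a pose out of reach is approached as far as the arm can. A call with a number of a shift or a turn outside -1 to 1 is refused whole. A call with a gripper value outside its range is refused whole. The fingers move at their own pace and stop on an object; "grip_force" is the grip in N (left out, the last holds). Time passes only in rows, so rows that repeat a pose let the fingers close, or fill a call up. It gives the time, the measured TCP pose, the force and the opening at its end, in the units of the state.
- manip.read_state(): the state, without advancing time (a new reading comes with each control period).
- camera(name): name is "side" or "top"; returns a dict with "pixels" (480x640x3 uint8, blue, green, red), "vertical_fov" (degrees; the focal length in pixels is half the picture's height over the tangent of half this angle, whatever the lens; pixels are square), "cx", "cy" (the principal point, pixels), "rvec" (rotation vector, rad) and "tvec" (3), from world to camera coordinates, as OpenCV has them. Camera axes: x right, y down, z forward; pixel columns grow to the right and rows downward; lengths in mm; the calibration is good to about 2 mm. A picture is of the moment at which its call begins. There is no depth.
- manip.sign_off(): hands the job in, once; it reports no verdict.
The state is a dict: "clock": time; "joints": joint angles; "qd": joint speeds; "effort": joint torques, N m; "eef_pos": TCP position; "eef_rot": TCP orientation; "wrist_force": force on the tool from outside, world axes, zero at the start; "moment": the same for the moment, N m; "finger_gap": finger opening in mm.
Only numpy, scipy, OpenCV 4.12 (cv2) and the standard library are available. Lean on these libraries where they do the work, as an engineer would, in place of code of your own. Each camera call takes 0.05 s, during which the arm holds its last target.

## Task

Take the small brown jar out of the row and stand it in the tray of the feed slide, swing the keeper arm closed across the tray's open side, and then hold the small flat jog button fully down for five seconds in one press and let it go, so that the tray carries the jar under the dosing nozzle and stops there. Let the button alone move the tray, do not press the mushroom stop button, and leave the other things where they stand.

Things in the scene. Friction and masses are not known exactly. Their poses are not given: they have to be found in the camera images.
- jar: the small brown screw-lid jar to be loaded: upright cylinder 56 mm in diameter, 85 mm high, about 200 g (varies), all of one brown plastic; origin at the centre of its underside, z up. It stands in one of the three places on the mat, 88 mm apart in a row; only across the row is there room for fingers beside it.
- mat: black rubber bench mat, 100 x 285 mm, 4 mm thick, fixed, under the row of three; origin at the centre of its underside; its y axis runs along the row. The three places lie at y = -88, 0 and +88 mm. It lies on the left or the right of the bench, the feed slide on the other side.
- big_jar: bystander in the same row: larger brown screw-lid jar, 74 mm in diameter, 100 mm high; origin at the centre of its underside.
- beaker_a: bystander in the same row: open glass beaker, 68 mm in diameter, 90 mm high; origin at the centre of its underside.
- bottle_a: bystander: tall amber bottle, 60 mm in diameter, 210 mm high, behind the control box; origin at the centre of its underside.
- bottle_b: bystander: tall dark bottle, 60 mm in diameter, 210 mm high, behind the control box; origin at the centre of its underside.
- vial: bystander: small amber vial, 28 mm in diameter, 60 mm high, beside the near end of the feed slide; origin at the centre of its underside.
- spatula: bystander: flat spatula 170 mm long lying beside the mat on the robot's side, about along the row, under 25 mm high; origin at its middle, below.
- machine: the feed slide, fixed: white housing 310 mm long (from x = -70 to +240 mm in its frame), 110 mm wide, 34 mm high, z up; origin on the bench under the middle of the tray's loading position. The tray runs along its +x axis, away from the robot. At its far end (x = 222 mm) a column carries an arm 36 mm wide, its underside 208 mm above the bench, that reaches back to x = 83 mm over the slide and holds the dosing nozzle.
- tray_centre (a point): middle of the tray's floor, on top of it: 50 mm above the bench; axes as the machine's. The tray is aluminium, inside 72 mm square, with rims 12 mm high on the left, right and far sides and open on the near (-x) side. It moves with the slide.
- nozzle (a point): lower tip of the steel dosing nozzle, 172 mm above the bench, 102 mm along the machine's +x from the loading position; a jar in the tray passes 37 mm under it.
- feed (a joint): travel of the tray along the machine's +x in m: 0 at the loading position (start), at most 0.15. It runs forward at about 20 mm/s (0.02 m/s) while the jog button is fully down, stands locked while the button is up, and never runs back. After the button is let go it catches within a further 5 mm; five seconds bring it to 0.10 to 0.106, under the nozzle.
- keeper (a joint): angle in rad of the keeper arm, a steel bar that swings level about an upright post at the tray's near left corner: 0 = closed, the bar lying across the open near side along the machine's -y; it grows as the free end swings towards the robot (1.57: pointing along the machine's -x). Light friction (0.03 N m), stays where it is left, range 0 to 2.1.
- keeper_hinge (a point): on the keeper arm's hinge axis (vertical), at the bar's mid height: 73 mm above the bench, 47 mm to -x and 47 mm to +y of the tray's middle in the machine's frame.
- keeper_peg (a point): top centre of the grey upright finger peg at the keeper arm's free end: 14 mm in diameter, 92 mm from the hinge, its top 124 mm above the bench; 46 mm of it stand clear above the 10 mm thick bar and it can be pinched from above.
- control: grey control box, fixed, 165 x 75 mm, 40 mm high; origin at the centre of its underside. Along its x axis it carries the jog button (at x = -50 mm, nearer the robot) and the mushroom stop button (at x = +45 mm).
- jog (a joint): travel of the jog button in m: 0 = up, 0.006 = fully down; sprung, 1.2 N to start and 4 N fully down; springs back up, to within about 1 mm, when let go.
- jog_top (a point): top centre of the small flat black jog button: 26 mm in diameter, in a steel collar, its top 62 mm above the bench when up; pressed downwards.
- stop (a joint): travel of the stop button in m: 0 = up, 0.005 = down. Not to be pressed.
- stop_top (a point): top centre of the black mushroom stop button: head 40 mm in diameter, top 74 mm above the bench.
There are look-alikes about, which are no part of the job. What is shaped like the jar but purple or yellow is not meant. Leave any blue or red look-alike of the control alone.

How it is judged:
By the outcome, as a careful person would: the job done as asked, in the order asked, and still so for the second after the job is handed in, with the robot touching nothing.
It also fails if it takes over 67 s, if anything falls off the work surface, if the arm or the gripper's body presses on something with over 40 N, if the wrist force passes 120 N, or if a joint passes its speed limit or range.

## Working session

There is one attempt and no reset: what is moved stays moved. The work goes in short steps, Python scripts to look and compute and a tool call to move; the robot and the scene stay as the last step left them, time stands still between calls to the robot, and variables do not carry over. Pictures are saved under pics/ and viewed, and the job is handed in when it is done.

Besides the shell and the picture viewer there is one more tool, called after ">>>" as name(argument=value, ...) on one line, values as JSON. jog_arm: Moves the arm, as the interface text tells. Its arguments: {"type":"object","properties":{"commands":{"type":"array","items":{"type":"array","items":{"type":"number"}}},"grip_force":{"type":"number"}},"required":["commands"]}

```bash
mkdir -p pics
python3 - <<'E'
from cell import manip,camera
import cv2,numpy as np
for n in("side","top"):
    c=camera(n); cv2.imwrite(f"pics/{n}0.png",c["pixels"]); print(n,{k:v for k,v in c.items() if k!="pixels"})
    R=cv2.Rodrigues(np.array(c["rvec"],float))[0]; print(-R.T@np.array(c["tvec"],float).ravel())
print(manip.read_state())
E
```

```text
side {'vertical_fov': 50.695230334621456, 'cx': 319.52942551131423, 'cy': 237.71873660042112, 'rvec': array([ 2.09058924, -0.24429952,  0.11838576]), 'tvec': array([-464.60065909,  201.4495873 , 1202.4161813 ])}
[  257.29531053 -1016.64011265   776.19738871]
top {'vertical_fov': 45.74116732206974, 'cx': 316.48154731050505, 'cy': 249.72728213202325, 'rvec': array([ 2.16447888, -2.11883924,  0.15451228]), 'tvec': array([  72.56522008,  494.46154468, 1408.43413504])}
[ 278.43285279   73.74255967 1466.45212144]
{'clock': 0.1, 'joints': array([ 1.13841271e+00,  3.00376958e-01,  1.52149995e+00, -1.74289353e-05,
        1.32068808e+00, -6.66226762e-02]), 'qd': array([ 9.73848520e-04, -4.11982076e-04, -2.52816291e-03, -7.41953009e-06,
        1.95006108e-03, -6.35052893e-04]), 'effort': array([ 1.71833359e-03, -5.32636464e+01, -3.53284943e+01,  7.09885382e-02,
        2.35580618e-02, -4.94346614e-05]), 'eef_pos': array([196.63733787, 513.40698765, 204.97228554]), 'eef_rot': array([-3.14062135e+00, -4.78866014e-05,  2.77583601e+00]), 'wrist_force': array([ 0.48879626,  0.46066434, -0.25297958]), 'moment': array([-0.00288844,  0.0295027 ,  0.04552802]), 'finger_gap': 93.86171860812941}
```

View pics/side0.png

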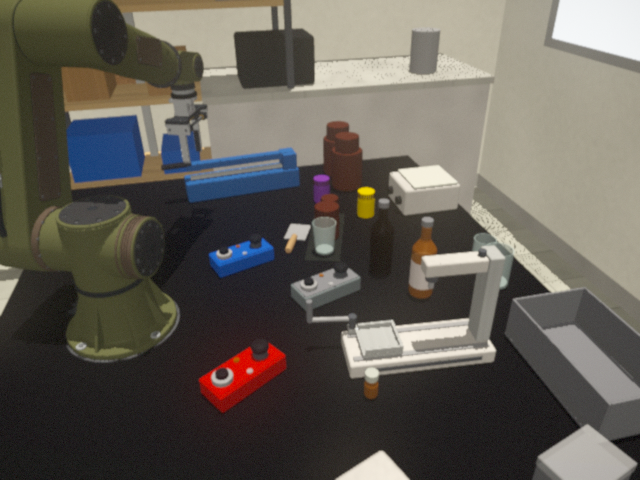

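View pics/top0.png

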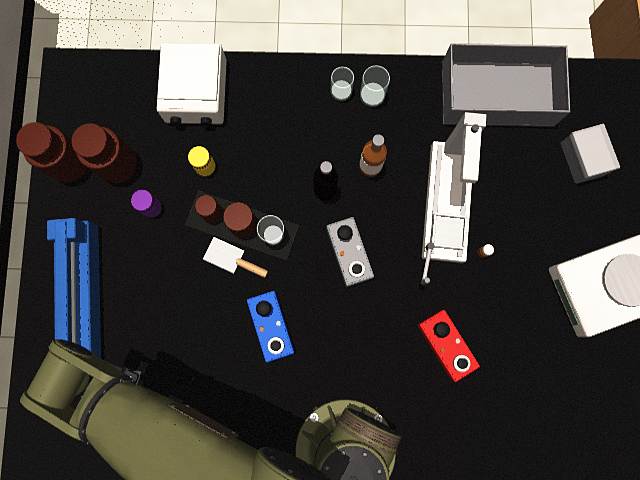

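```bash
cat > h.py <<'E'
from cell import manip,camera
import cv2,numpy as np
class C:
    def __init__(s,n):
        c=camera(n); s.im=c["pixels"]; s.R=cv2.Rodrigues(np.array(c["rvec"],float))[0]; s.t=np.array(c["tvec"],float).ravel()
        f=240/np.tan(np.radians(c["vertical_fov"]/2)); s.K=np.array([[f,0,c["cx"]],[0,f,c["cy"]],[0,0,1]]); s.c=-s.R.T@s.t
    def pl(s,u,v,z):
        d=s.R.T@np.linalg.inv(s.K)@[u,v,1]; return s.c+d*(z-s.c[2])/d[2]
    def pr(s,p):
        q=s.K@(s.R@np.asarray(p,float)+s.t); return q[:2]/q[2]
    def crop(s,name,x0,y0,w,h,k):
        cv2.imwrite("pics/"+name,cv2.resize(s.im[y0:y0+h,x0:x0+w],None,fx=k,fy=k,interpolation=cv2.INTER_CUBIC))
E
python3 - <<'E'
from h import *
t=C("top");s=C("side")
t.crop("t1.png",180,170,130,120,6); t.crop("t2.png",320,100,190,200,3); s.crop("s1.png",270,170,240,220,3)
E
```

```text
(no output)
```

View pics/t1.png

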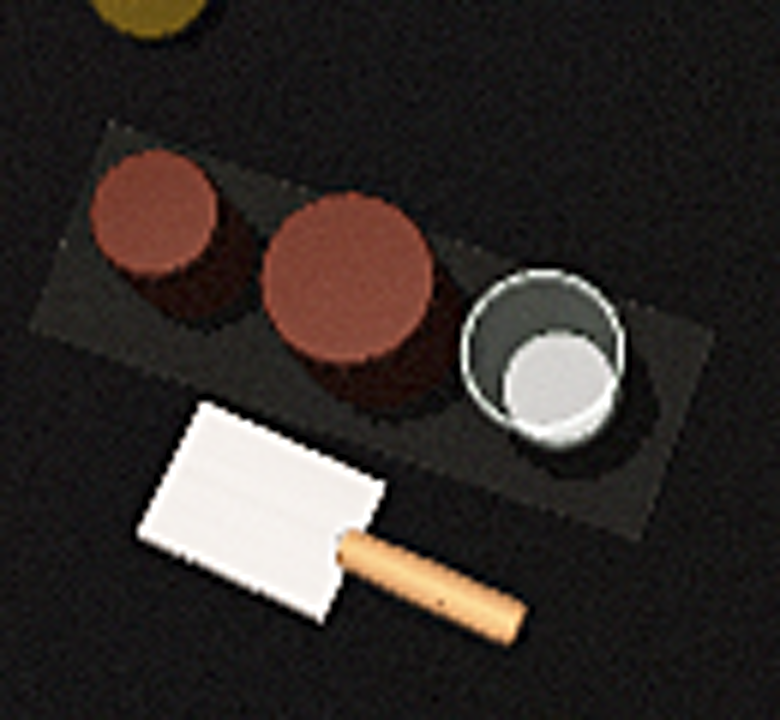

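View pics/t2.png

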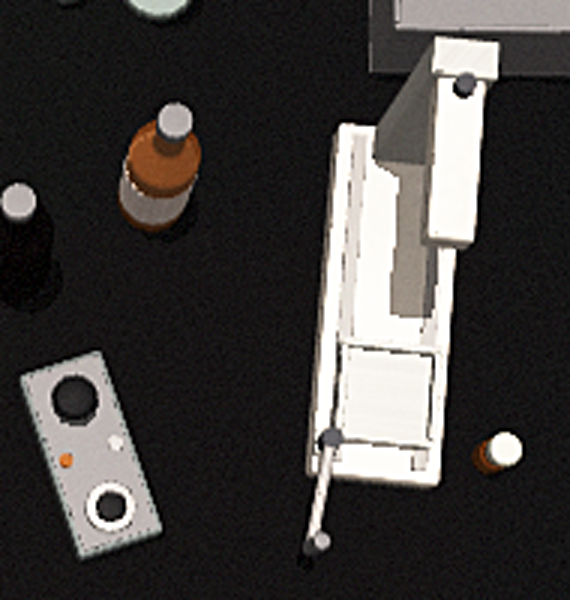

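View pics/s1.png

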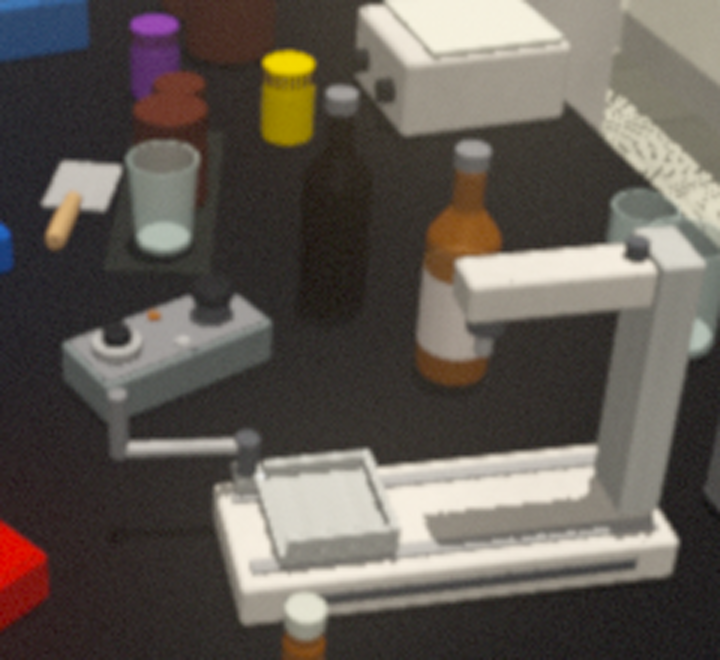

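Run:
```python
from h import *
np.set_printoptions(precision=1,suppress=True)
t=C("top");s=C("side")
hsv=cv2.cvtColor(t.im,cv2.COLOR_BGR2HSV)
m=((hsv[...,0]<12)&(hsv[...,1]>90)&(hsv[...,2]>80)).astype(np.uint8)
n,l,st,ce=cv2.connectedComponentsWithStats(m[180:250,180:310])
for i in range(1,n):
    if st[i,4]>80: print("brown",st[i],ce[i]+[180,180])
a=lambda x,y:(180+x/6-.42,170+y/6-.42)
b=lambda x,y:(320+x/3-.33,100+y/3-.33)
print("jar",t.pl(*a(154,212),89),"big",t.pl(*a(348,278),104),"beaker",t.pl(*a(543,353),94))
mc=[t.pl(*a(*p),4) for p in[(112,122),(32,328),(640,538),(713,330)]]
print("mat",mc,np.mean(mc,0)); d=mc[0]+mc[1]-mc[2]-mc[3]; yaw=np.arctan2(-d[0],d[1]);print("yaw",yaw, np.linalg.norm(d)/2)
for k in(-1,0,1): print(np.mean(mc,0)[:2]+88*k*np.array([-np.sin(yaw),np.cos(yaw)]))
print("machine z34: NL,NR,FL",[t.pl(*b(*p),34)[:2] for p in[(311,470),(440,483),(340,126)]])
print("tray inner z62 FL,FR,",[t.pl(*b(*p),62)[:2] for p in[(345,350),(433,350)]])
print("tray floor NL NR",[t.pl(*b(*p),50)[:2] for p in[(340,440),(432,444)]])
print("peg",t.pl(*b(321,541),124),"hinge",t.pl(*b(330,438),84))
ps=(270+118/3-.33,170+397/3-.33);print("peg side",s.pl(*ps,124))
print("jog",t.pl(*b(110,507),62),"stop",t.pl(*b(75,398),74))
print("jog side",s.pl(270+116/3,170+331/3,62),"stop side",s.pl(270+213/3,170+288/3,74))
print("control z40",[t.pl(*b(*p),40)[:2] for p in[(20,375),(101,351),(161,528),(80,555)]])
print("arm top near end z230?",[t.pl(*b(*p),240)[:2] for p in[(428,240),(470,245)]])
print("vial",t.pl(*b(505,449),60))
```

```text
brown [ 15  15  21  21 338] [205.2 205. ]
brown [ 43  22  29  29 629] [237.4 216. ]
jar [591.5 360.9  89. ] big [562.3 277.3 104. ] beaker [534.7 197.7  94. ]
mat [array([651. , 399.1,   4. ]), array([558. , 429.2,   4. ]), array([471.1, 161.1,   4. ]), array([563.3, 132. ,   4. ])] [560.8 280.4   4. ]
yaw -0.31517465303170633 281.46690219307226
[533.6 196.7]
[560.8 280.4]
[588.1 364. ]
machine z34: NL,NR,FL [array([ 482. , -188.6]), array([ 473.2, -297.5]), array([ 785.7, -215.8])]
tray inner z62 FL,FR, [array([ 580.3, -212.6]), array([ 581.8, -286.3])]
tray floor NL NR [array([ 505.7, -210.1]), array([ 503.9, -287.2])]
peg [ 412.8 -179.6  124. ] hinge [ 501.7 -195.2   84. ]
peg side [ 413.5 -186.4  124. ]
jog [443.6 -17.   62. ] stop [532.4  13.7  74. ]
jog side [445.1 -23.5  62. ] stop side [532.8   0.6  74. ]
control z40 [array([557.5,  59.3]), array([579.8,  -9.3]), array([429.4, -61.4]), array([405.2,   6.2])]
arm top near end z230? [array([ 626.3, -238.4]), array([ 623.2, -269.4])]
vial [ 499.4 -345.3   60. ]
```

Run:
```python
from h import *
s=C("side");t=C("top")
im=cv2.resize(s.im[170:390,270:510],None,fx=3,fy=3,interpolation=cv2.INTER_CUBIC)
for p in[(445,-17.5,62),(534,13.5,74),(413,-180,124),(591.5,361,89),(534,197,4),(502,-195,84)]:
    u=s.pr(p);print(p,u); q=((u-[270,170])*3+1).astype(int); cv2.drawMarker(im,tuple(map(int,q)),(0,255,255),cv2.MARKER_CROSS,12,1)
cv2.imwrite("pics/s2.png",im)
```

```text
(445, -17.5, 62) [308.14268171 278.95960796]
(534, 13.5, 74) [340.15382676 263.17298836]
(413, -180, 124) [308.1465344  300.21900737]
(591.5, 361, 89) [329.39358887 196.75773138]
(534, 197, 4) [323.75697259 249.53353209]
(502, -195, 84) [350.64429812 313.12532667]
```

View pics/s2.png

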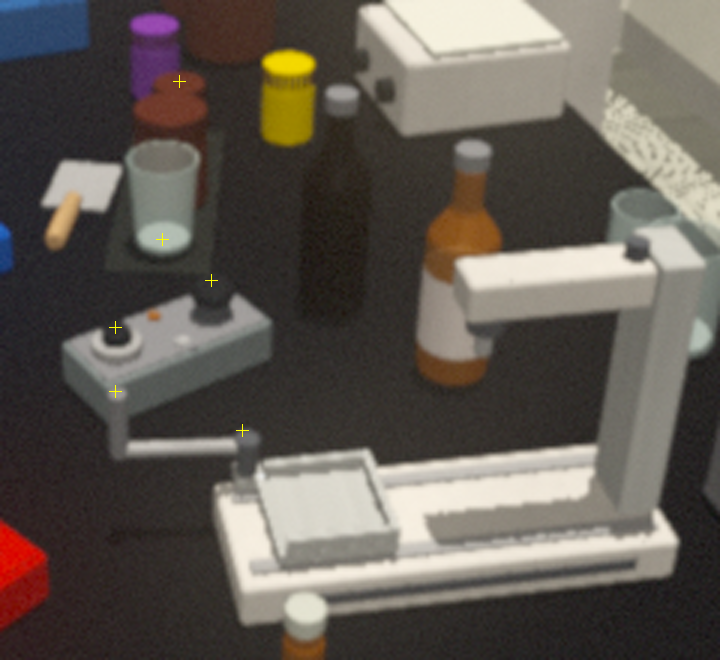

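Run:
```python
from h import *
t=C("top")
for n,p,z in[("yellow",(200,156),85),("purple",(142,200),85),("amber",(378,140.5),210),("dark",(326,167),210),("bluemach",(62,228),80)]: print(n,t.pl(*p,z))
```

```text
yellow [718.13130577 381.29099553  85.        ]
purple [601.65417675 519.90271915  85.        ]
amber [723.63942326 -53.9377407  210.        ]
dark [658.23036331  64.34705149 210.        ]
bluemach [527.57366171 715.46276159  80.        ]
```

>>> jog_arm(commands=[[0.1, -0.04, 0, 0, 0, -0.09, 1], [0.2, -0.08, 0, 0, 0, -0.18, 1], [0.3, -0.12, 0, 0, 0, -0.27, 1], [0.393, -0.151, 0, 0, 0, -0.36, 1], [0.393, -0.151, 0, 0, 0, -0.45, 1], [0.393, -0.151, 0, 0, 0, -0.54, 1], [0.393, -0.151, -0.03, 0, 0, -0.63, 1], [0.393, -0.151, -0.06, 0, 0, -0.7257, 1], [0.393, -0.151, -0.09, 0, 0, -0.7257, 1], [0.393, -0.151, -0.09, 0, 0, -0.7257, 1]], grip_force=20)

```text
clock: 1.7
eef_pos: [588.8, 362.0, 113.0]
eef_rot: [-3.139, 0.003, 1.256]
wrist_force: [-0.2, -0.6, 0.1]
finger_gap: 94.0
```

Run:
```python
from h import *
t=C("top");s=C("side")
im=np.hstack([cv2.resize(t.im[150:270,170:300],None,fx=3,fy=3),cv2.resize(s.im[140:260,270:400],None,fx=3,fy=3)])
cv2.imwrite("pics/a1.png",im); print(manip.read_state()["eef_pos"])
```

```text
[590.0133272  362.85125633 116.64229022]
```

View pics/a1.png

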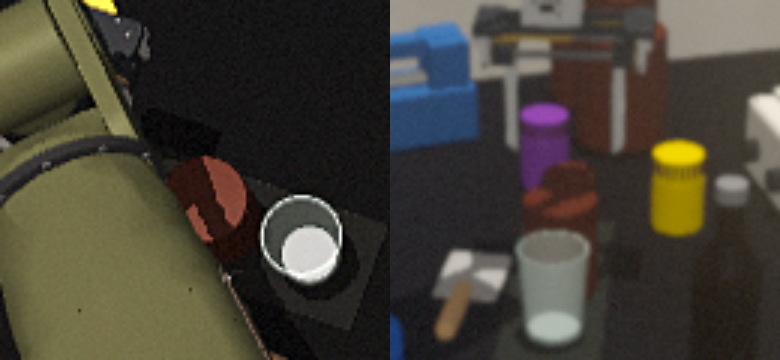

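>>> jog_arm(commands=[[0, 0, -0.025, 0, 0, 0, 1], [0, 0, -0.05, 0, 0, 0, 1], [0, 0, -0.07, 0, 0, 0, 1], [0, 0, -0.0754, 0, 0, 0, 1], [0, 0, -0.0754, 0, 0, 0, 1], [0, 0, -0.0754, 0, 0, 0, 0.5], [0, 0, -0.0754, 0, 0, 0, 0.4], [0, 0, -0.0754, 0, 0, 0, 0.4], [0, 0, -0.0754, 0, 0, 0, 0.4], [0, 0, -0.0754, 0, 0, 0, 0.4]], grip_force=20)

```text
clock: 3.05
eef_pos: [590.0, 362.6, 40.3]
eef_rot: [3.141, -0.0, 1.256]
wrist_force: [1.7, -0.2, 1.9]
finger_gap: 54.9
```

>>> jog_arm(commands=[[0, 0, 0, 0, 0, 0, 0.4], [0, 0, 0.01, 0, 0, 0, 0.4], [0, 0, 0.03, 0, 0, 0, 0.4], [0, 0, 0.07, 0, 0, 0, 0.4], [0, 0, 0.12, 0, 0, 0, 0.4], [-0.01, -0.01, 0.17, 0, 0, 0, 0.4], [-0.03, -0.03, 0.22, 0, 0, 0, 0.4], [-0.05, -0.06, 0.24, 0, 0, 0, 0.4], [-0.07, -0.1, 0.25, 0, 0, 0, 0.4], [-0.07, -0.1, 0.25, 0, 0, 0, 0.4]], grip_force=20)

```text
clock: 4.3
eef_pos: [519.1, 261.0, 293.3]
eef_rot: [3.139, -0.002, 1.254]
wrist_force: [-0.3, -0.2, -1.4]
finger_gap: 55.1
```

Run:
```python
from h import *
t=C("top");s=C("side")
cv2.imwrite("pics/a2.png",s.im); print(manip.read_state())
```

```text
{'clock': 4.4, 'joints': array([4.04972596e-01, 3.25257088e-01, 1.29106161e+00, 1.85901292e-04,
       1.52375589e+00, 7.20237720e-01]), 'qd': array([ 0.01373907,  0.03491895, -0.00924405,  0.000719  , -0.00352267,
        0.00020952]), 'effort': array([-8.95389933e-01, -5.98887599e+01, -3.78876257e+01,  1.46120225e-02,
        2.61823152e-02, -5.66152926e-02]), 'eef_pos': array([519.6936175 , 262.65121911, 291.3020612 ]), 'eef_rot': array([ 3.14057409e+00, -1.14084149e-03,  1.25552318e+00]), 'wrist_force': array([ 0.19328085,  0.25623697, -2.69674407]), 'moment': array([-0.04306979,  0.08263672,  0.04735448]), 'finger_gap': 55.03681182539562}
```

View pics/a2.png

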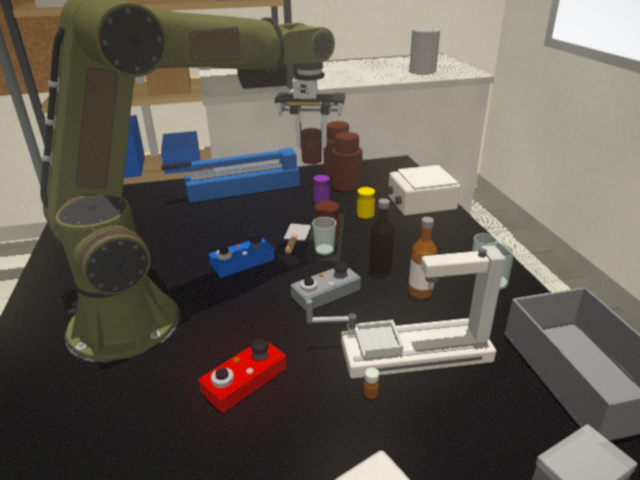

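>>> jog_arm(commands=[[0, -0.04, 0, 0, 0, -0.07, 0.4], [0, -0.1, 0, 0, 0, -0.15, 0.4], [0, -0.16, 0, 0, 0, -0.23, 0.4], [0, -0.22, 0, 0, 0, -0.31, 0.4], [0.005, -0.28, 0, 0, 0, -0.39, 0.4], [0.01, -0.34, 0, 0, 0, -0.47, 0.4], [0.015, -0.4, 0, 0, 0, -0.55, 0.4], [0.02, -0.45, 0, 0, 0, -0.61, 0.4], [0.0263, -0.49, 0, 0, 0, -0.641, 0.4], [0.0263, -0.5116, 0, 0, 0, -0.641, 0.4]])

```text
clock: 5.65
eef_pos: [546.5, -250.3, 289.2]
eef_rot: [-3.141, 0.001, -0.087]
wrist_force: [-0.2, -0.2, -3.0]
finger_gap: 55.5
```

>>> jog_arm(commands=[[0, 0, -0.02, 0, 0, 0, 0.4], [0, 0, -0.05, 0, 0, 0, 0.4], [0, 0, -0.08, 0, 0, 0, 0.4], [0, 0, -0.11, 0, 0, 0, 0.4], [0, 0, -0.14, 0, 0, 0, 0.4], [0, 0, -0.16, 0, 0, 0, 0.4], [0, 0, -0.175, 0, 0, 0, 0.4], [0, 0, -0.18, 0, 0, 0, 0.4], [0, 0, -0.18, 0, 0, 0, 0.4], [0, 0, -0.18, 0, 0, 0, 0.4]])

```text
clock: 6.9
eef_pos: [546.4, -249.1, 110.9]
eef_rot: [3.141, -0.001, -0.086]
wrist_force: [0.5, 0.1, -2.8]
finger_gap: 55.4
```

Run:
```python
from h import *
t=C("top");s=C("side")
t.crop("t4.png",400,120,110,160,3); s.crop("s4.png",290,190,220,200,3); print(manip.read_state()["eef_pos"])
```

```text
[ 546.28308577 -249.14326509  110.73412778]
```

View pics/s4.png

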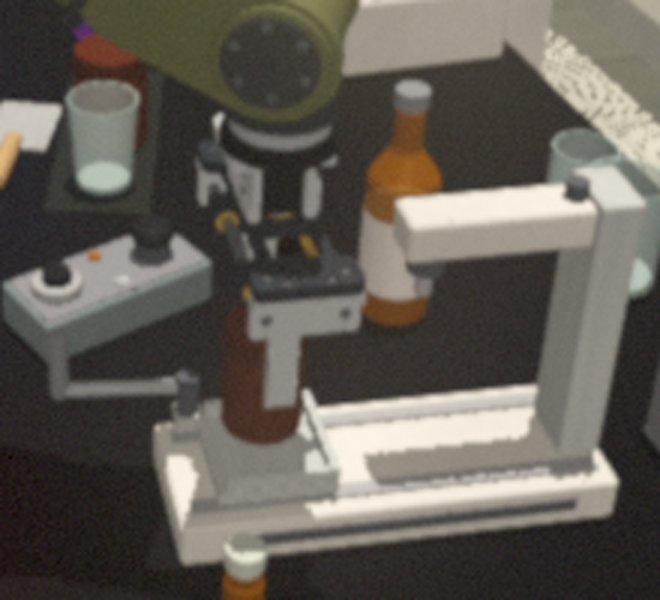

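View pics/t4.png

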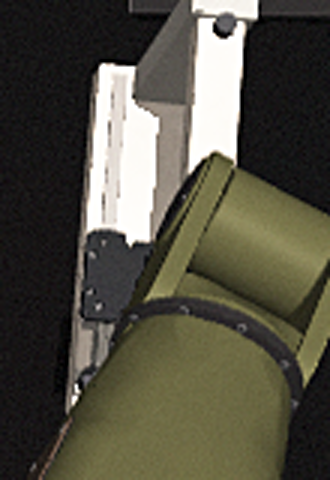

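Run:
```python
from h import *
s=C("side")
im=cv2.resize(s.im[190:390,290:510],None,fx=3,fy=3,interpolation=cv2.INTER_CUBIC)
y=-.087;Rz=np.array([[np.cos(y),-np.sin(y)],[np.sin(y),np.cos(y)]])
def mk(a,b,z,c):
    p=np.r_[Rz@[a,b]+[546,-249],z]; q=(s.pr(p)-[290,190])*3+1; cv2.drawMarker(im,tuple(map(int,q.round())),c,cv2.MARKER_CROSS,9,1)
for a in(-36,36):
    for b in(-36,36): mk(a,b,62,(0,255,255))
for a,b in[(-70,-55),(240,-55),(-70,55),(240,55)]: mk(a,b,34,(0,0,255))
for a,b in[(28,0),(-28,0),(0,-28)]: mk(a,b,74.4,(0,255,0))
cv2.imwrite("pics/s5.png",im)
```

```text
(no output)
```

View pics/s5.png

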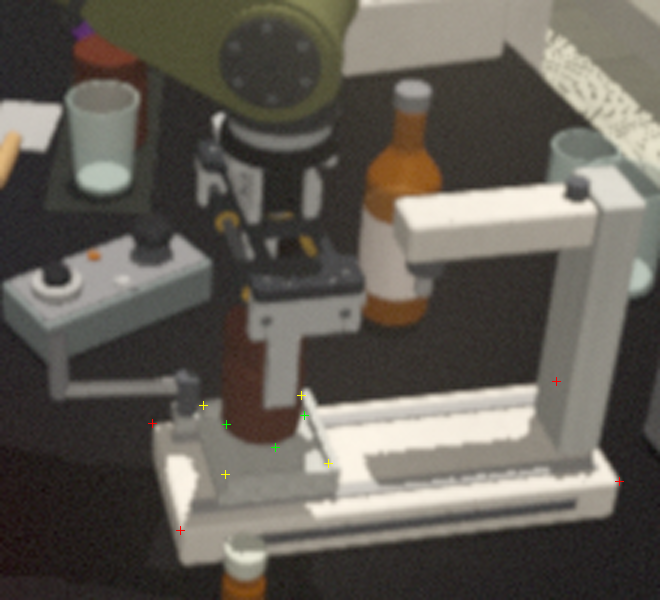

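>>> jog_arm(commands=[[0.004, 0, -0.005, 0, 0, 0, 0.4], [0.004, 0, -0.01, 0, 0, 0, 0.4], [0.004, 0, -0.015, 0, 0, 0, 0.4], [0.004, 0, -0.019, 0, 0, 0, 0.4], [0.004, 0, -0.022, 0, 0, 0, 0.4], [0.004, 0, -0.023, 0, 0, 0, 0.4], [0.004, 0, -0.0235, 0, 0, 0, 0.4], [0.004, 0, -0.0235, 0, 0, 0, 0.4], [0.004, 0, -0.0235, 0, 0, 0, 0.4], [0.004, 0, -0.0235, 0, 0, 0, 0.4]])

```text
clock: 8.3
eef_pos: [550.0, -249.0, 86.6]
eef_rot: [3.142, -0.0, -0.087]
wrist_force: [0.2, -0.9, -2.6]
finger_gap: 54.8
```

>>> jog_arm(commands=[[0, 0, -0.0005, 0, 0, 0, 0.4], [0, 0, -0.001, 0, 0, 0, 0.4], [0, 0, -0.0012, 0, 0, 0, 0.4], [0, 0, -0.0012, 0, 0, 0, 0.4], [0, 0, -0.0012, 0, 0, 0, 0.4], [0, 0, -0.0012, 0, 0, 0, 0.4], [0, 0, -0.0012, 0, 0, 0, 0.4], [0, 0, -0.0012, 0, 0, 0, 0.4], [0, 0, -0.0012, 0, 0, 0, 0.4], [0, 0, -0.0012, 0, 0, 0, 0.4]])

```text
clock: 9.55
eef_pos: [550.2, -249.0, 86.2]
eef_rot: [3.141, -0.001, -0.087]
wrist_force: [-2.8, 1.7, 6.2]
finger_gap: 55.3
```

Run:
```python
from h import *
s=C("side"); s.crop("s6.png",320,250,130,120,5); S=manip.read_state();print(S["eef_pos"],S["wrist_force"])
```

```text
[ 550.20366564 -249.05437874   86.20044   ] [-2.69738409  1.05294772  6.1970282 ]
```

View pics/s6.png

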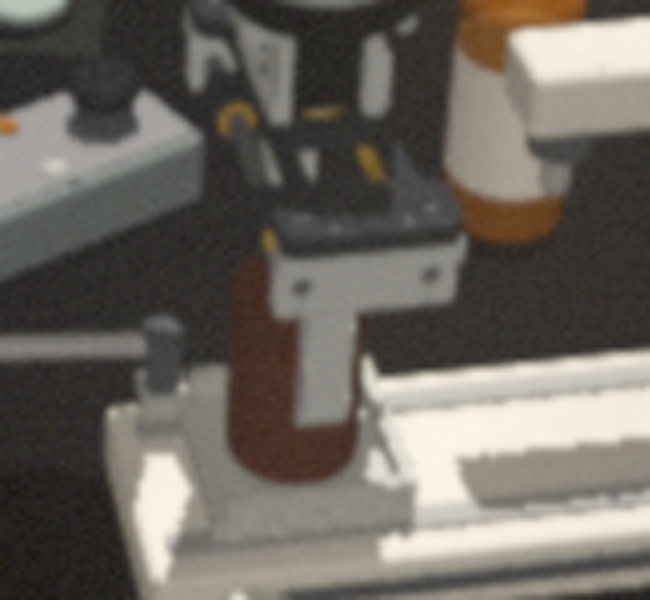

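>>> jog_arm(commands=[[0, 0, 0, 0, 0, 0, 0.7], [0, 0, 0, 0, 0, 0, 0.8], [0, 0, 0, 0, 0, 0, 0.8], [0, 0, 0, 0, 0, 0, 0.8], [0, 0, 0.01, 0, 0, 0, 0.8], [0, 0, 0.03, 0, 0, 0, 0.8], [0, 0, 0.06, 0, 0, 0, 0.8], [0, 0, 0.09, 0, 0, 0, 0.8], [0, 0, 0.12, 0, 0, 0, 0.8], [0, 0, 0.12, 0, 0, 0, 0.8]])

```text
clock: 10.85
eef_pos: [550.8, -249.4, 208.2]
eef_rot: [3.14, -0.004, -0.087]
wrist_force: [0.2, -0.9, -0.6]
finger_gap: 75.1
```

>>> jog_arm(commands=[[-0.03, 0.015, 0, 0, 0, -0.02, 0.5], [-0.07, 0.035, 0, 0, 0, -0.047, 0.35], [-0.1, 0.05, 0, 0, 0, -0.047, 0.35], [-0.137, 0.067, 0, 0, 0, -0.047, 0.35], [-0.137, 0.067, -0.02, 0, 0, -0.047, 0.35], [-0.137, 0.067, -0.04, 0, 0, -0.047, 0.35], [-0.137, 0.067, -0.06, 0, 0, -0.047, 0.35], [-0.137, 0.067, -0.06, 0, 0, -0.047, 0.35], [-0.137, 0.067, -0.06, 0, 0, -0.047, 0.35], [-0.137, 0.067, -0.06, 0, 0, -0.047, 0.35]])

```text
clock: 12.1
eef_pos: [413.3, -182.1, 146.0]
eef_rot: [3.141, -0.001, -0.185]
wrist_force: [1.1, -0.2, 0.7]
finger_gap: 32.8
```

Run:
```python
from h import *
s=C("side"); t=C("top"); s.crop("s7.png",270,220,160,150,5); t.crop("t7.png",390,140,110,170,3); S=manip.read_state();print(S["eef_pos"],S["finger_gap"],s.pr(S["eef_pos"]),t.pr(S["eef_pos"]))
```

```text
[ 413.22196527 -182.11175354  145.82728195] 32.62773025534318 [308.17652502 292.40057395] [429.50008414 278.966567  ]
```

View pics/s7.png

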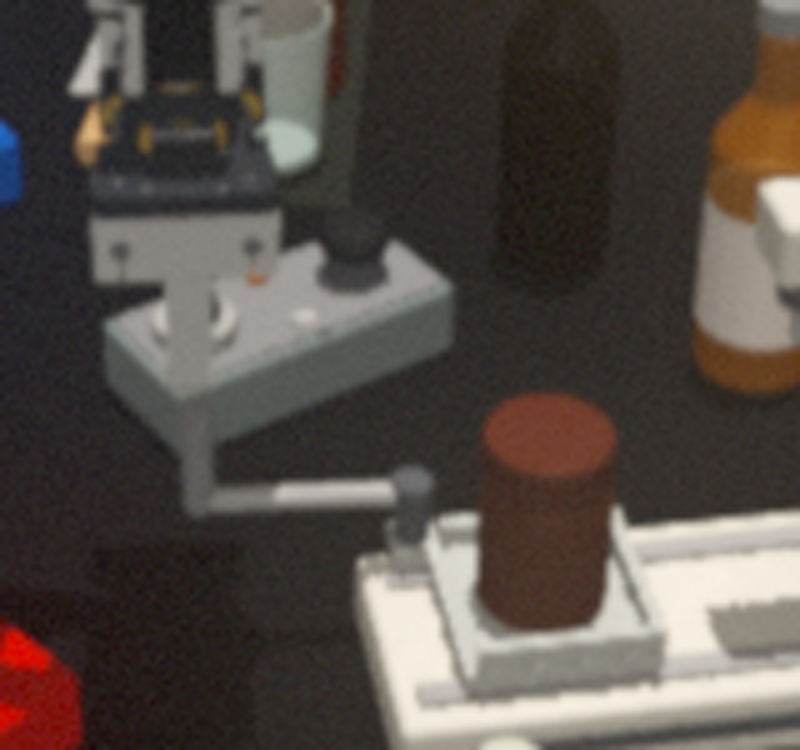

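View pics/t7.png

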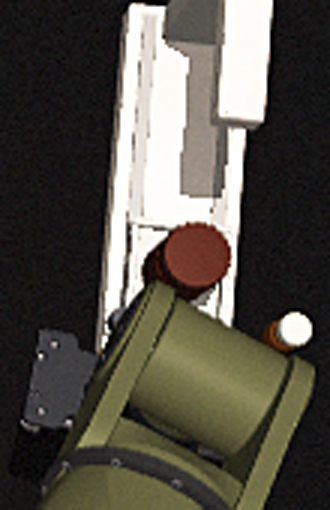

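>>> jog_arm(commands=[[0.002, 0, -0.02, 0, 0, 0, 0.35], [0.002, 0, -0.04, 0, 0, 0, 0.35], [0.002, 0, -0.055, 0, 0, 0, 0.35], [0.002, 0, -0.055, 0, 0, 0, 0.35], [0.002, 0, -0.055, 0, 0, 0, 0.25], [0.002, 0, -0.055, 0, 0, 0, 0.2], [0.002, 0, -0.055, 0, 0, 0, 0.1], [0.002, 0, -0.055, 0, 0, 0, 0.1], [0.002, 0, -0.055, 0, 0, 0, 0.1], [0.002, 0, -0.055, 0, 0, 0, 0.1]], grip_force=5)

```text
clock: 13.45
eef_pos: [415.2, -182.1, 90.6]
eef_rot: [3.141, -0.001, -0.185]
wrist_force: [0.2, 0.2, 3.7]
finger_gap: 13.7
```

Run:
```python
from h import *
s=C("side");s.crop("s8.png",270,220,160,150,5);  S=manip.read_state();print(S["eef_pos"],S["wrist_force"],S["finger_gap"])
# arc plan
y=-.087;H=np.array([505.5,-198.2])
P=np.array([415.,-182.]); d=P-H; print(np.linalg.norm(d)); k0=-np.pi/2+y-(np.arctan2(d[1],d[0])-2*np.pi if np.arctan2(d[1],d[0])>0 else np.arctan2(d[1],d[0])); print("k0",k0)
for k in np.arange(k0,-.01,-k0/16):
    a=-np.pi/2-k+y; p=H+92*np.array([np.cos(a),np.sin(a)]); print(round(k,3),((p-P)/1000).round(4),"turn",round((k0-k)/np.radians(120),3))
```

```text
[ 415.17503833 -182.09277634   90.57418644] [-0.61866161 -0.31562597  4.7045531 ] 13.957514805462957
91.93851206105089
k0 1.6609258329357244
1.661 [-0.0001  0.    ] turn 0.0
1.557 [-0.0013 -0.0095] turn 0.05
1.453 [-0.0015 -0.019 ] turn 0.099
1.35 [-0.0007 -0.0285] turn 0.149
1.246 [ 0.0011 -0.0379] turn 0.198
1.142 [ 0.0038 -0.047 ] turn 0.248
1.038 [ 0.0075 -0.0559] turn 0.297
0.934 [ 0.012  -0.0643] turn 0.347
0.83 [ 0.0174 -0.0721] turn 0.397
0.727 [ 0.0236 -0.0794] turn 0.446
0.623 [ 0.0305 -0.086 ] turn 0.496
0.519 [ 0.0381 -0.0918] turn 0.545
0.415 [ 0.0462 -0.0968] turn 0.595
0.311 [ 0.0548 -0.101 ] turn 0.644
0.208 [ 0.0638 -0.1042] turn 0.694
0.104 [ 0.0731 -0.1065] turn 0.743
-0.0 [ 0.0825 -0.1079] turn 0.793
```

View pics/s8.png

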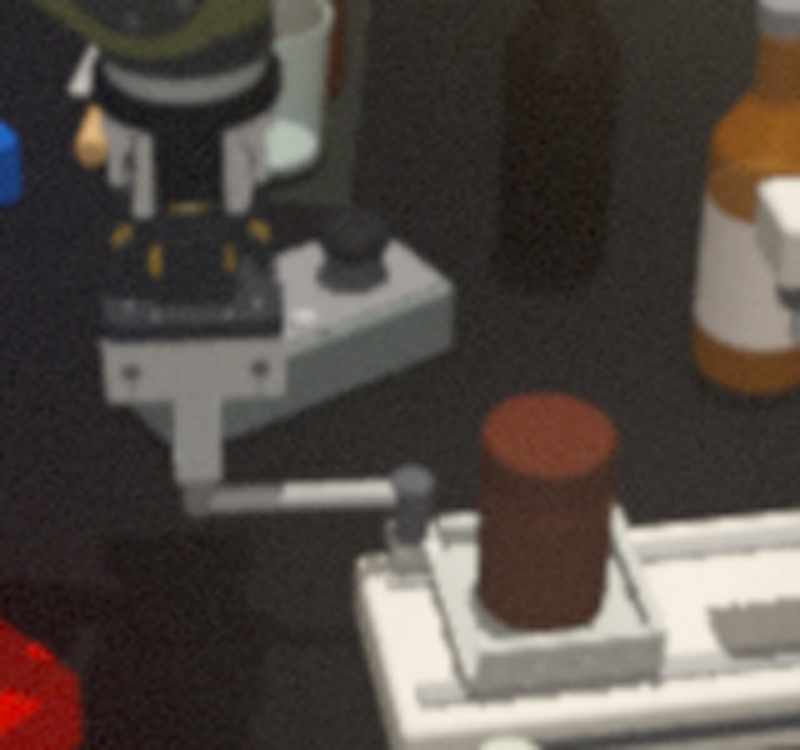

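>>> jog_arm(commands=[[-0.0012, -0.0095, 0, 0, 0, 0.05, 0.1], [-0.0014, -0.019, 0, 0, 0, 0.099, 0.1], [-0.0006, -0.0285, 0, 0, 0, 0.149, 0.1], [0.0012, -0.0379, 0, 0, 0, 0.198, 0.1], [0.0039, -0.047, 0, 0, 0, 0.248, 0.1], [0.0076, -0.0559, 0, 0, 0, 0.297, 0.1], [0.0121, -0.0643, 0, 0, 0, 0.347, 0.1], [0.0175, -0.0721, 0, 0, 0, 0.397, 0.1], [0.0237, -0.0794, 0, 0, 0, 0.446, 0.1], [0.0306, -0.086, 0, 0, 0, 0.496, 0.1]])

```text
clock: 14.75
eef_pos: [445.5, -268.7, 90.4]
eef_rot: [3.142, 0.001, 0.857]
wrist_force: [-2.8, -1.4, 4.9]
finger_gap: 13.7
```

Run:
```python
from h import *
s=C("side");s.crop("s9.png",270,220,160,150,5);  S=manip.read_state();print(S["eef_pos"],S["eef_rot"],S["wrist_force"],S["finger_gap"])
```

```text
[ 446.19372457 -269.22156763   90.51024521] [3.14087767e+00 6.32137787e-04 8.62023639e-01] [-2.22832838 -4.25457369  3.84966024] 13.788069131921779
```

View pics/s9.png

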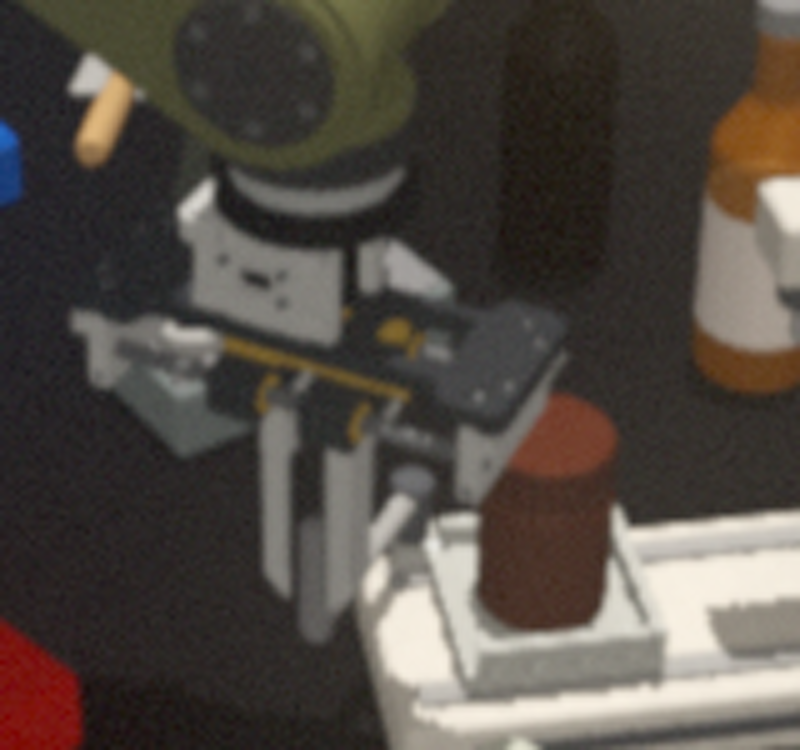

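Run:
```python
from h import *
s=C("side");t=C("top"); t.crop("t9.png",390,170,110,150,5)
a=.862-np.pi/2; j=np.array([np.cos(a),np.sin(a)]);n=np.array([-j[1],j[0]]);P=np.array([446.2,-269.2])
for nm,(x,y) in {"corner bottom L?":(458,498),"bottomR":(478,507),"topR":(567,355)}.items():
    u=(270+x/5-.4,220+y/5-.4)
    for z in(110,135,150,165,180,195):
        q=s.pl(*u,z)[:2]-P; print(nm,z,"jaw",(q@j).round(0),"perp",(q@n).round(0))
```

```text
corner bottom L? 110 jaw 34.0 perp 55.0
corner bottom L? 135 jaw 46.0 perp 27.0
corner bottom L? 150 jaw 53.0 perp 10.0
corner bottom L? 165 jaw 60.0 perp -6.0
corner bottom L? 180 jaw 67.0 perp -23.0
corner bottom L? 195 jaw 74.0 perp -40.0
bottomR 110 jaw 44.0 perp 54.0
bottomR 135 jaw 55.0 perp 26.0
bottomR 150 jaw 62.0 perp 9.0
bottomR 165 jaw 69.0 perp -8.0
bottomR 180 jaw 75.0 perp -25.0
bottomR 195 jaw 82.0 perp -41.0
topR 110 jaw 38.0 perp 166.0
topR 135 jaw 49.0 perp 134.0
topR 150 jaw 56.0 perp 114.0
topR 165 jaw 63.0 perp 95.0
topR 180 jaw 70.0 perp 76.0
topR 195 jaw 77.0 perp 57.0
```

View pics/t9.png

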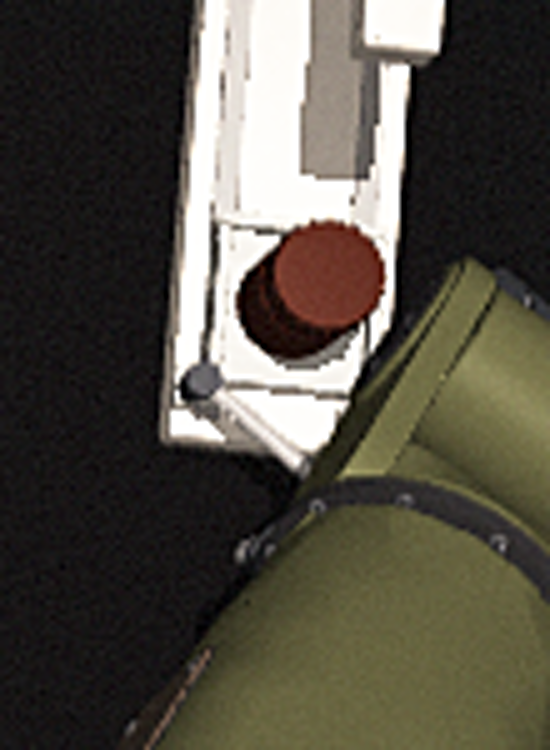

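>>> jog_arm(commands=[[0.0076, -0.0058, 0, 0, 0, 0.049, 0.1], [0.0157, -0.0108, 0, 0, 0, 0.099, 0.1], [0.0243, -0.015, 0, 0, 0, 0.148, 0.1], [0.0333, -0.0182, 0, 0, 0, 0.198, 0.1], [0.0426, -0.0205, 0, 0, 0, 0.247, 0.1], [0.046, -0.021, 0, 0, 0, 0.266, 0.1], [0.048, -0.0213, 0, 0, 0, 0.276, 0.1], [0.048, -0.0213, 0, 0, 0, 0.276, 0.1], [0.048, -0.0213, 0, 0, 0, 0.276, 0.1], [0.048, -0.0213, 0, 0, 0, 0.276, 0.1]])

```text
clock: 16.15
eef_pos: [493.5, -289.6, 90.4]
eef_rot: [3.141, 0.001, 1.429]
wrist_force: [-0.8, -5.4, 2.6]
finger_gap: 13.9
```

Run:
```python
from h import *
s=C("side");s.crop("s10.png",290,220,160,150,5);  S=manip.read_state();print(S["eef_pos"],S["eef_rot"],S["wrist_force"],S["finger_gap"])
```

```text
[ 493.46641189 -289.63734441   90.43718765] [3.14101223e+00 9.72707325e-04 1.42857955e+00] [-0.09199004 -5.86281113  2.48032189] 14.056723726735726
```

View pics/s10.png

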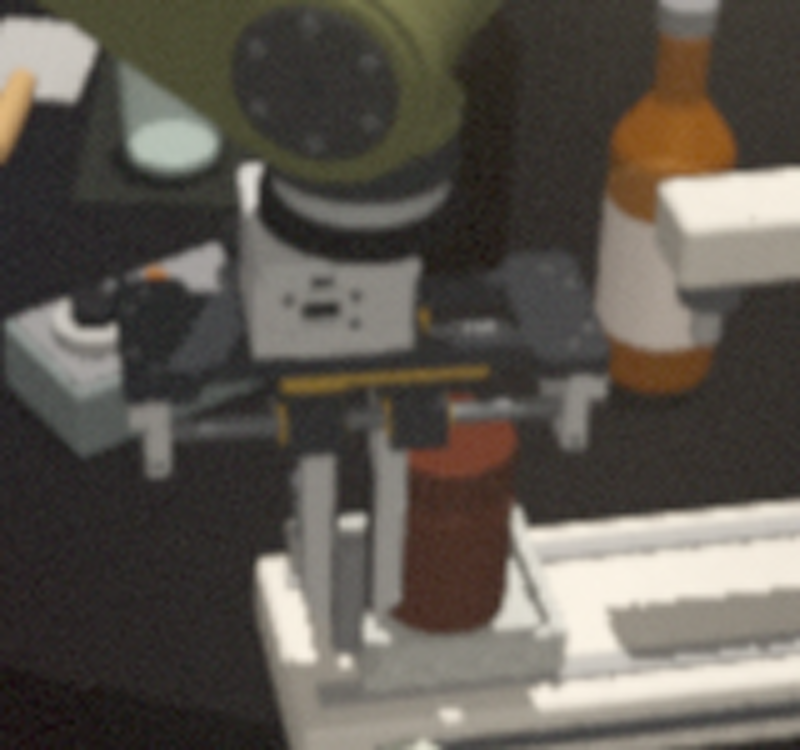

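>>> jog_arm(commands=[[0.001, -0.0005, 0, 0, 0, 0.006, 0.1], [0.002, -0.001, 0, 0, 0, 0.012, 0.1], [0.003, -0.001, 0, 0, 0, 0.017, 0.1], [0.004, -0.001, 0, 0, 0, 0.021, 0.1], [0.004, -0.001, 0, 0, 0, 0.021, 0.1], [0.004, -0.001, 0, 0, 0, 0.021, 0.1], [0.004, -0.001, 0, 0, 0, 0.021, 0.1], [0.004, -0.001, 0, 0, 0, 0.021, 0.1], [0.004, -0.001, 0, 0, 0, 0.021, 0.1], [0.004, -0.001, 0, 0, 0, 0.021, 0.1]])

```text
clock: 17.45
eef_pos: [497.3, -290.2, 90.3]
eef_rot: [-3.141, -0.0, 1.476]
wrist_force: [-2.8, -1.4, 4.0]
finger_gap: 13.8
```

Small force rise only; push a little more, looking for the stop.

>>> jog_arm(commands=[[0.0005, 0, 0, 0, 0, 0.003, 0.1], [0.001, 0, 0, 0, 0, 0.006, 0.1], [0.0015, 0, 0, 0, 0, 0.008, 0.1], [0.002, 0, 0, 0, 0, 0.01, 0.1], [0.002, 0, 0, 0, 0, 0.01, 0.1], [0.002, 0, 0, 0, 0, 0.01, 0.1], [0.002, 0, 0, 0, 0, 0.01, 0.1], [0.002, 0, 0, 0, 0, 0.01, 0.1], [0.002, 0, 0, 0, 0, 0.01, 0.1], [0.002, 0, 0, 0, 0, 0.01, 0.1]])

```text
clock: 18.7
eef_pos: [498.5, -290.1, 90.2]
eef_rot: [-3.139, -0.001, 1.497]
wrist_force: [-10.7, -0.5, 7.7]
finger_gap: 15.6
```

>>> jog_arm(commands=[[0, 0, 0, 0, 0, 0, 0.25], [0, 0, 0, 0, 0, 0, 0.28], [0, 0, 0, 0, 0, 0, 0.28], [0, 0, 0.01, 0, 0, 0, 0.28], [0, 0, 0.03, 0, 0, 0, 0.28], [0, 0, 0.06, 0, 0, 0, 0.28], [0, 0, 0.09, 0, 0, 0, 0.28], [-0.03, 0.03, 0.1, 0, 0, 0, 0.28], [-0.06, 0.08, 0.1, 0, 0, 0, 0.28], [-0.06, 0.14, 0.1, 0, 0, 0, 0.28]])

```text
clock: 19.95
eef_pos: [438.3, -149.4, 191.2]
eef_rot: [3.14, 0.0, 1.495]
wrist_force: [1.3, 0.2, -0.1]
finger_gap: 26.5
```

Run:
```python
from h import *
s=C("side");t=C("top");t.crop("t11.png",400,110,110,160,4);s.crop("s11.png",290,220,160,150,5);  S=manip.read_state();print(S["eef_pos"],S["eef_rot"],S["wrist_force"],S["finger_gap"])
```

```text
[ 439.39936947 -146.63066573  191.52297803] [ 3.14008868e+00 -1.90693212e-04  1.50015996e+00] [ 0.11209816 -0.11539916 -0.509546  ] 26.031745584604653
```

View pics/s11.png

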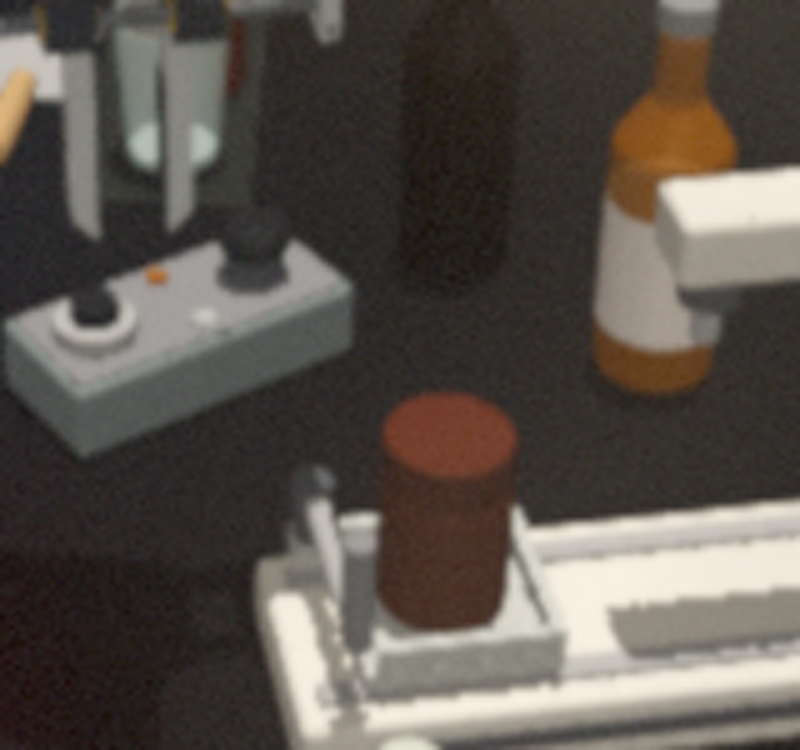

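View pics/t11.png

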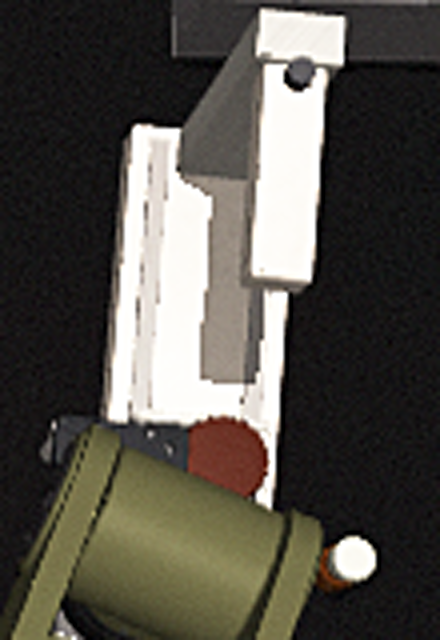

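>>> jog_arm(commands=[[0.002, 0.05, 0, 0, 0, 0, 0.1], [0.004, 0.1, 0, 0, 0, 0, 0], [0.005, 0.133, 0, 0, 0, 0, 0], [0.005, 0.133, -0.03, 0, 0, 0, 0], [0.005, 0.133, -0.06, 0, 0, 0, 0], [0.005, 0.133, -0.085, 0, 0, 0, 0], [0.005, 0.133, -0.1, 0, 0, 0, 0], [0.005, 0.133, -0.11, 0, 0, 0, 0], [0.005, 0.133, -0.11, 0, 0, 0, 0], [0.005, 0.133, -0.11, 0, 0, 0, 0]], grip_force=20)

```text
clock: 21.3
eef_pos: [445.1, -17.4, 81.0]
eef_rot: [3.141, 0.0, 1.497]
wrist_force: [0.2, 0.7, -0.9]
finger_gap: 0.3
```

Run:
```python
from h import *
s=C("side");t=C("top");t.crop("t12.png",300,100,220,200,3);s.crop("s12.png",280,230,150,140,5);  S=manip.read_state();print(S["eef_pos"],S["wrist_force"],S["finger_gap"]);print((s.pr(S["eef_pos"])-[280,230])*5)
```

```text
[444.99337148 -17.344466    80.96796   ] [-0.44467314 -0.20872578 -0.01563419] 0.4622084090625783
[139.58845263 212.53028716]
```

View pics/s12.png

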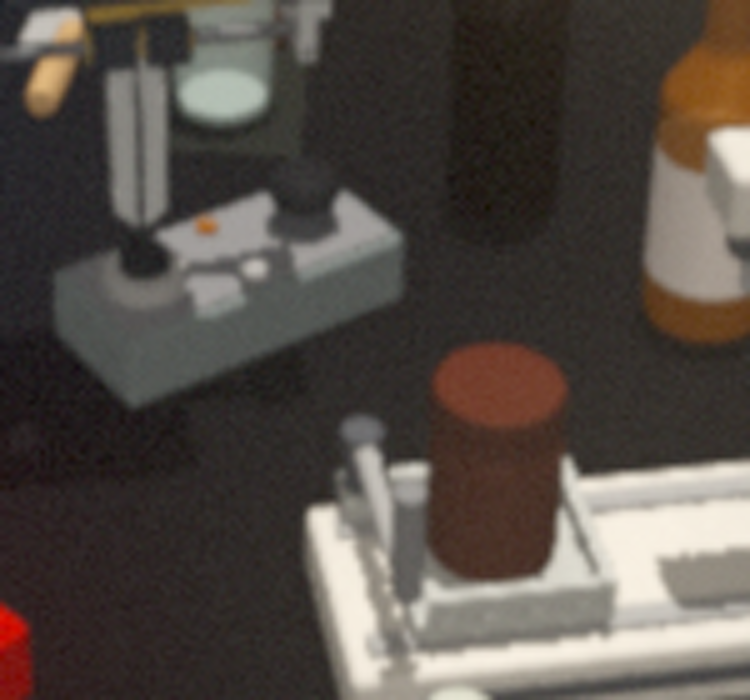

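View pics/t12.png

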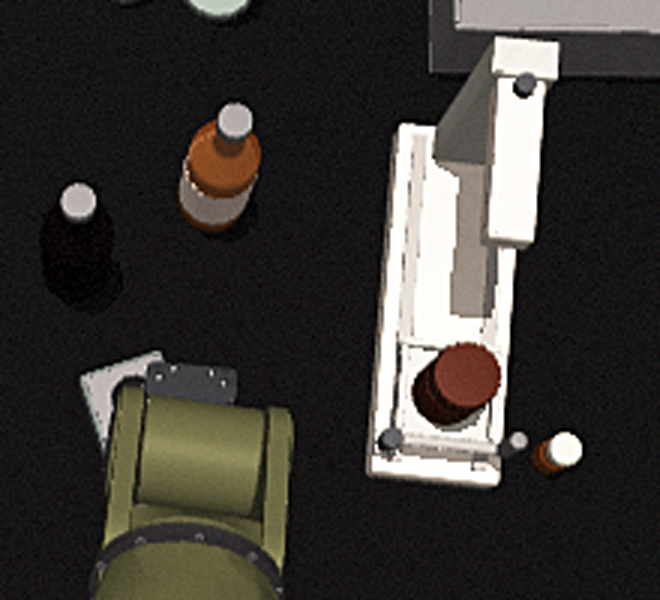

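>>> jog_arm(commands=[[0, 0, -0.008, 0, 0, 0, 0], [0, 0, -0.014, 0, 0, 0, 0], [0, 0, -0.016, 0, 0, 0, 0], [0, 0, -0.016, 0, 0, 0, 0], [0, 0, -0.016, 0, 0, 0, 0], [0, 0, -0.016, 0, 0, 0, 0], [0, 0, -0.016, 0, 0, 0, 0], [0, 0, -0.016, 0, 0, 0, 0], [0, 0, -0.016, 0, 0, 0, 0], [0, 0, -0.016, 0, 0, 0, 0]])

```text
clock: 22.65
eef_pos: [444.6, -17.3, 64.4]
eef_rot: [3.142, 0.0, 1.497]
wrist_force: [0.6, -0.2, -0.3]
finger_gap: 0.7
```

>>> jog_arm(commands=[[0, 0, -0.0105, 0, 0, 0, 0], [0, 0, -0.0105, 0, 0, 0, 0], [0, 0, -0.0105, 0, 0, 0, 0], [0, 0, -0.0105, 0, 0, 0, 0], [0, 0, -0.0105, 0, 0, 0, 0], [0, 0, -0.0105, 0, 0, 0, 0], [0, 0, -0.0105, 0, 0, 0, 0], [0, 0, -0.0105, 0, 0, 0, 0], [0, 0, -0.0105, 0, 0, 0, 0], [0, 0, -0.0105, 0, 0, 0, 0]])

```text
clock: 23.9
eef_pos: [445.4, -17.4, 55.5]
eef_rot: [3.139, 0.0, 1.497]
wrist_force: [-11.0, 2.0, 35.3]
finger_gap: 0.8
```

Run:
```python
from h import *
t=C("top"); S=manip.read_state();print(S["clock"],S["eef_pos"],S["wrist_force"])
cv2.imwrite("pics/p1.png",t.im); t.crop("p1c.png",430,140,70,130,5)
```

```text
23.95 [445.46505683 -17.3355223   55.524233  ] [-11.1057851    0.93021509  35.80835324]
```

View pics/p1c.png

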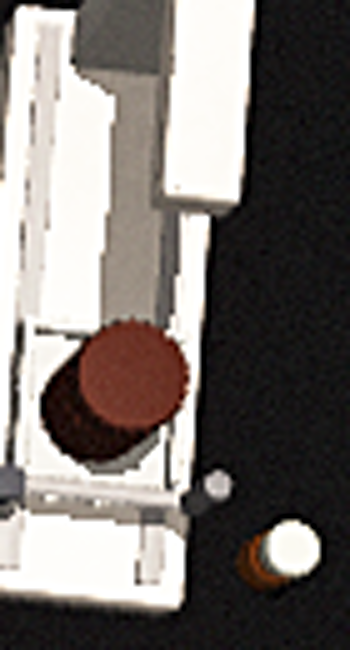

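>>> jog_arm(commands=[[0, 0, 0.0003, 0, 0, 0, 0], [0, 0, 0.0007, 0, 0, 0, 0], [0, 0, 0.0007, 0, 0, 0, 0], [0, 0, 0.0007, 0, 0, 0, 0], [0, 0, 0.0007, 0, 0, 0, 0], [0, 0, 0.0007, 0, 0, 0, 0], [0, 0, 0.0007, 0, 0, 0, 0], [0, 0, 0.0007, 0, 0, 0, 0], [0, 0, 0.0007, 0, 0, 0, 0], [0, 0, 0.0007, 0, 0, 0, 0]])

```text
clock: 25.2
eef_pos: [445.4, -17.4, 55.7]
eef_rot: [3.14, 0.0, 1.497]
wrist_force: [-7.2, 0.6, 26.4]
finger_gap: 0.4
```

Run:
```python
from h import *
t=C("top"); S=manip.read_state();print(S["clock"],S["eef_pos"],S["wrist_force"])
cv2.imwrite("pics/p2.png",t.im); t.crop("p2c.png",430,140,70,130,5)
# peg centroid (t12 saved picture at rest is scaled crop) : use peg at z124 & jar lid z135
t12=cv2.resize(cv2.imread("pics/t12.png"),(220,200),interpolation=cv2.INTER_AREA)
p0=np.zeros_like(t.im);p0[100:300,300:520]=t12
for n,im in(("0",p0),("1",cv2.imread("pics/p1.png")),("2",t.im)):
    h=cv2.cvtColor(im,cv2.COLOR_BGR2HSV); m=((h[...,0]<12)&(h[...,1]>90)&(h[...,2]>70)).astype(np.uint8); m[:,:435]=0;m[:140]=0;m[260:]=0;m[:,478:]=0
    k,l,st,ce=cv2.connectedComponentsWithStats(m);i=1+np.argmax(st[1:,4]);print(n,st[i],t.pl(*ce[i],135))
```

```text
25.25 [445.37951972 -17.3616074   55.73677701] [-7.94272112  0.93144573 26.15560765]
0 [445 214  22  22 370] [ 545.90905159 -246.90919124  135.        ]
1 [446 204  22  22 373] [ 570.08306495 -248.89066169  135.        ]
2 [446 193  23  22 363] [ 596.3476203  -251.20359641  135.        ]
```

>>> jog_arm(commands=[[0, 0, 0, 0, 0, 0, 0], [0, 0, 0, 0, 0, 0, 0], [0, 0, 0, 0, 0, 0, 0], [0, 0, 0, 0, 0, 0, 0], [0, 0, 0, 0, 0, 0, 0], [0, 0, 0, 0, 0, 0, 0], [0, 0, 0, 0, 0, 0, 0], [0, 0, 0, 0, 0, 0, 0], [0, 0, 0, 0, 0, 0, 0], [0, 0, 0, 0, 0, 0, 0]])

```text
clock: 26.5
eef_pos: [445.4, -17.4, 55.7]
eef_rot: [3.14, 0.0, 1.497]
wrist_force: [-7.4, 1.0, 27.3]
finger_gap: 0.3
```

Run:
```python
from h import *
t=C("top"); S=manip.read_state();print(S["clock"],S["eef_pos"],S["wrist_force"])
cv2.imwrite("pics/p3.png",t.im); t.crop("p3c.png",430,130,70,140,5)
for n in "123":
    h=cv2.cvtColor(cv2.imread(f"pics/p{n}.png"),cv2.COLOR_BGR2GRAY)
    # peg: bright blob right of housing
    m=(h[200:260,470:482]>70).astype(np.uint8); k,l,st,ce=cv2.connectedComponentsWithStats(m)
    for i in range(1,k):
        if st[i,4]>8: print(n,st[i],t.pl(*(ce[i]+[470,200]),124))
    im=cv2.imread(f"pics/p{n}.png");h=cv2.cvtColor(im,cv2.COLOR_BGR2HSV); m=((h[...,0]<12)&(h[...,1]>90)&(h[...,2]>70)).astype(np.uint8); m[:,:435]=0;m[:140]=0;m[260:]=0;m[:,478:]=0
    k,l,st,ce=cv2.connectedComponentsWithStats(m);i=1+np.argmax(st[1:,4]);print(n,st[i],t.pl(*ce[i],135))
```

```text
26.55 [445.37945974 -17.36306826  55.73444845] [-7.86545298  0.84661146 26.57409275]
1 [ 1 34  6  6 27] [ 519.6798588  -291.37293115  124.        ]
1 [446 204  22  22 373] [ 570.08306495 -248.89066169  135.        ]
2 [ 1 23  6  7 26] [ 545.33303453 -293.35064189  124.        ]
2 [446 193  23  22 363] [ 596.3476203  -251.20359641  135.        ]
3 [ 2 13  6  6 28] [ 571.35162949 -296.04607622  124.        ]
3 [447 183  22  22 248] [ 616.2362914  -249.70427947  135.        ]
```

View pics/p3c.png

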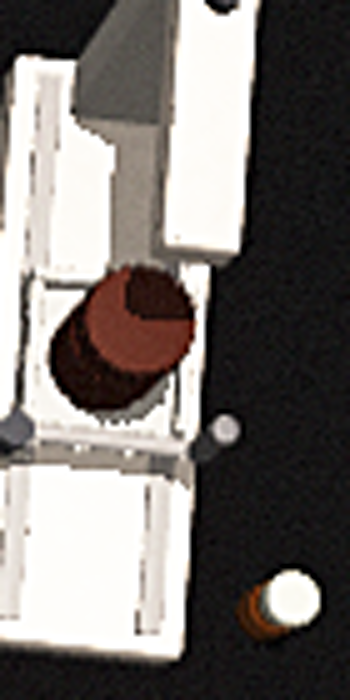

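>>> jog_arm(commands=[[0, 0, 0, 0, 0, 0, 0], [0, 0, 0, 0, 0, 0, 0], [0, 0, 0, 0, 0, 0, 0], [0, 0, 0, 0, 0, 0, 0], [0, 0, 0, 0, 0, 0, 0], [0, 0, 0, 0, 0, 0, 0], [0, 0, 0, 0, 0, 0, 0], [0, 0, 0, 0, 0, 0, 0], [0, 0, 0, 0, 0, 0, 0], [0, 0, 0.025, 0, 0, 0, 0]])

```text
clock: 27.8
eef_pos: [443.9, -17.2, 78.6]
eef_rot: [-3.139, -0.0, 1.497]
wrist_force: [-0.4, 0.4, 1.1]
finger_gap: 0.6
```

>>> jog_arm(commands=[[0, 0, 0.02, 0, 0, 0, 0], [-0.01, 0, 0.06, 0, 0, 0, 0], [-0.03, 0, 0.1, 0, 0, 0, 0], [-0.06, 0, 0.14, 0, 0, 0, 0], [-0.08, 0.03, 0.14, 0, 0, 0, 0], [-0.1, 0.06, 0.14, 0, 0, 0, 0], [-0.1, 0.06, 0.14, 0, 0, 0, 0], [-0.1, 0.06, 0.14, 0, 0, 0, 0], [-0.1, 0.06, 0.14, 0, 0, 0, 0], [-0.1, 0.06, 0.14, 0, 0, 0, 0]])

```text
clock: 29.05
eef_pos: [344.9, 42.3, 219.3]
eef_rot: [-3.141, 0.0, 1.496]
wrist_force: [-0.0, -0.3, -0.0]
finger_gap: 0.3
```

Run:
```python
from h import *
t=C("top");s=C("side"); S=manip.read_state();print(S["clock"],S["eef_pos"],S["wrist_force"])
cv2.imwrite("pics/p4.png",t.im); cv2.imwrite("pics/s13.png",s.im); t.crop("p4c.png",320,100,190,190,4)
a=[]
for n in "14":
    h=cv2.cvtColor(cv2.imread(f"pics/p{n}.png"),cv2.COLOR_BGR2GRAY)
    m=(h[170:250,470:484]>70).astype(np.uint8); k,l,st,ce=cv2.connectedComponentsWithStats(m)
    for i in range(1,k):
        if 15<st[i,4]<50: print(n,st[i],t.pl(*(ce[i]+[470,170]),124))
```

```text
29.15 [344.76406024  42.43999976 219.42438994] [-0.18673957  0.73147086 -0.01666467]
1 [ 1 64  6  6 27] [ 519.6798588  -291.37293115  124.        ]
4 [ 3 33  5  6 26] [ 595.2717601  -297.74629892  124.        ]
```

View pics/p4c.png

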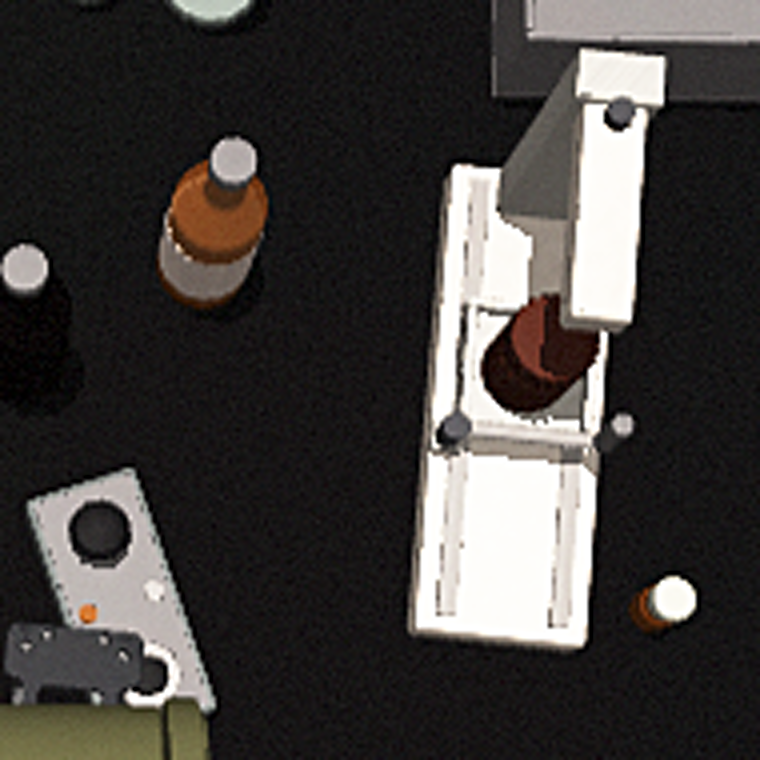

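View pics/s13.png

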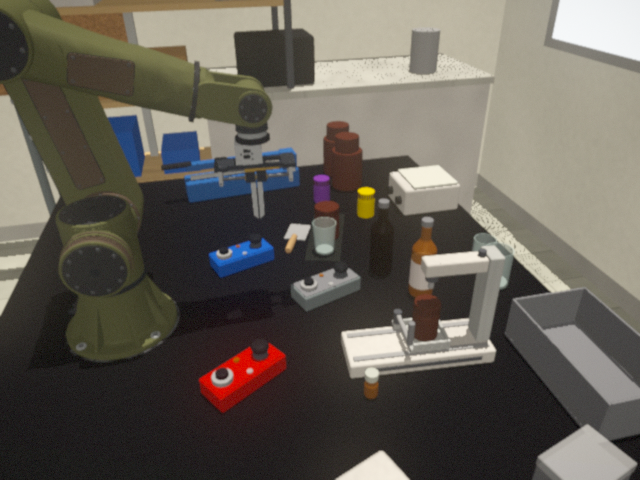

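Run:
```python
from cell import manip
S=manip.read_state();print(abs(S["qd"]).max(),S["wrist_force"]); print(manip.sign_off())
```

```text
0.0027458992347746567 [-0.18673957  0.73147086 -0.01666467]
the job is handed in; nothing more can be done
None
```

I put the small brown jar in the tray, swung the keeper to its closed stop, and held the jog button down for about 5.0 s in a single press. I then let go, moved the arm clear and handed the job in at about 29 s of the 67 s allowed.

What the last checks showed:
- **Jar and keeper:** the last pictures show the jar upright in the tray under the nozzle arm, with the keeper across the open side.
- **Tray travel:** the keeper peg and jar lid in the top camera put it at about 100 mm, give or take 2 mm. That is right at the lower edge of the 100–106 mm target, and I had no more exact reading of it.
- **Forces:** the push on the jog button reached about 36 N on the wrist at first, and I eased it to about 26 N while the button stayed down. That was the highest wrist force I read.
- **Everything else:** I didn't touch the stop button or the look-alikes. The other things look to be where they stood, though I judged that from the pictures without measuring it.

One disagreement along the way: the two cameras differed by several millimetres on some first points, by up to about 13 mm on the stop button. I used mainly the top camera's positions, which matched the given sizes. I moved the jar 4 mm further along the slide after a second look above the tray.

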